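# Fit the fence carriage and the keyed drum of a bench spindle sander

### The arm

A 6-joint arm with a two-finger parallel gripper is mounted at the origin on the work surface. World frame = base frame: x ahead of the robot, y to its left, z up, the work surface at z = 0. Lengths are in m, angles in rad, forces in N, time in s.
With the tool pointing down it reaches from about 0.35 to 0.925 m from the base axis. Payload 6.4 kg.
Tool frame: the origin (TCP) lies at the very end of the fingers, on their centre line; the grasp point (between the pads) lies 19 mm behind it; z points along the fingers, y is the line along which they close (so a half turn about z gives the same grasp; the last joint's range is limited). The gripper opens to 85 mm and grips with 20 to 120 N. Pads are 22 mm wide; open, the fingers measure 114 mm over their backs; the gripper's body (76 mm by 85 mm) begins 54 mm behind the grasp point. The pads swing forward as they close: fully open they stand 13 mm farther back than shut.
Start: joints at [-1.497, 0.245, 1.558, -0, 1.339, -0.174], TCP at [0.159, -0.63, 0.231] pointing down, gripper open.
Joint ranges: [-3.13, 3.13], [-1.02, 2.26], [0.13, 2.54], [-0.95, 4.09], [0.21, 2.88], [-2.74, 2.74]. Speed limits (rad/s): [2.57, 2.57, 3.14, 3.14, 3.14, 3.14].

### API

Orientations are given as [roll, pitch, yaw] about the fixed x, y, z axes, in that order (R = Rz(yaw) Ry(pitch) Rx(roll)).
In Python, from rig import arm gives the robot as it stands.
- The arm moves only by the shell command python3 -m handwheel 'ROWS' [FORCE]. ROWS is JSON, a list of rows, each a list of 3 entries, a list of its own where there are three numbers: the opening in per cent of the stroke, from 0 (shut) to 100 (fully open), then the shift along the tool's x, y, z in mm, then the turn, a rotation vector about the tool's x, y, z in rad. A call has 1 to 10 rows; each row shifts and turns the commanded pose from where the row before left it, along the tool's axes as they then stand; what a row does not reach is not made up. A row lasts 1/8 s, in which the tool goes at most 62.5 mm and 10.7 degrees, less where a joint would pass 70% of its speed; a pose out of reach is approached as far as the arm can. A call is refused whole if a number of a shift passes 62.5 or a number of a turn 0.188, either way. A call with a gripper value outside its range is refused whole. The fingers move at their own pace and stop on an object; FORCE is the grip in N (left out, the last holds). Time passes only in rows, so rows that do not move let the fingers close. It gives the time, the measured TCP pose, the force, the opening and the grip force at its end, in the units of the state.
- arm.sense(): the state, without advancing time (a new reading comes with each control period).
- arm.grab_frame(name): name is "scene" or "side" or "wrist"; returns a dict with "image" (420x560x3 uint8, red, green, blue), "intrinsics" (3x3 intrinsics, pixels), "k1" (the pictures are not rectified: a ray, as slopes to the right and down, at radius r is drawn at 1 + k1 r^2 times it, then the intrinsics apply), "extrinsics" (4x4, takes a point from camera to world coordinates); the wrist camera has in their place "mount" (4x4, takes a point from camera to tool coordinates, whose origin is the TCP and whose axes are the flange's). Camera axes: x right, y down, z forward; pixel columns grow to the right and rows downward; lengths in m; the calibration is good to about 2 mm. A picture is of the moment at which its call begins: read the wrist's pose just before it. There is no depth.
- arm.job_done(): hands the job in; it is judged then, once.
Trained networks look in the newest picture that a camera, given by its name, has taken for a name from the list of things; names that differ only in an ending like _2 or _b are one class to them, and where a whole thing is asked for, a point or a joint stands for the part that bears it (a point fixed in the world has none). Each returns a list of dicts, best first, with "confidence" (0 to 1); they miss things now and then, are a little off and sometimes report something else, mostly with a low value. They report only what shows in the picture. A call takes as long as a camera call. They do not tell look-alikes from the thing itself.
- arm.recognise(label, camera): "bbox" ([left, top, width, height] in pixels, round what is visible of it).
The state is a dict: "t": time; "qpos": joint angles; "dq": joint speeds; "tau": joint torques, N m; "eef_pos": TCP position; "eef_rot": TCP orientation; "ft_force": force on the tool from outside, world axes, zero at the start; "torque": the same for the moment, N m; "opening": opening from 0.0 (shut) to 1.0 (fully open); "grip_force": force on a finger pad.
Only numpy, scipy, OpenCV 4.12 (cv2) and the standard library are available. Lean on these libraries where they do the work, as an engineer would, in place of code of your own. Each camera call takes 0.05 s, during which the arm holds its last target. There are 200 camera calls.

### The job

Set up the spindle sander: slide the fence carriage onto the dovetail rail from the rail's tapered end until it is fully home against the end stop, then turn the carriage's side clamp knob clockwise, seen from above, until it will go no further. After that, put the large sanding drum over the spindle with its keyway over the key, so that it drops fully down onto the flange. Leave everything in place and let go, and do not disturb the small drum, the sanding block or the screwdriver.

Things in the scene. Friction and masses are not known exactly. Their poses are not given: they have to be found in the camera images.
- station: the sander's table: a grey plate 250 x 260 x 12 mm screwed to the bench, which does not move. Origin: centre of the plate's underside, on the bench; z up; yaw varies. On it stand the steel dovetail rail (along its y axis, on the line x = -60 mm), a dark steel end stop and the keyed steel spindle (at x = +60, y = 0 mm).
- rail_entry (a point): centre of the top of the rail's free, tapered end, where the carriage goes on; 16 mm above the plate's top, 28 mm above the bench; station axes. The male dovetail runs 170 mm from here along station +y to the stop. It is 16 mm high, 32 mm wide at its foot, 44 mm at its top; the first 20 mm are a tapered nose (tip 13 mm high, 33 mm wide at its top). The stop is 64 mm wide, 34 mm high.
- rail_home (a point): where the origin of carriage lies when the carriage is home: on the rail's centre line, 115 mm along station +y from rail_entry, 1.5 mm above the plate's upper face (13.5 mm above the bench); station axes. The carriage's +x axis then points along station +y and its front end touches the stop.
- spindle_seat (a point): centre of the upper face of the spindle's flange (56 mm wide; face 18 mm above the bench), on the spindle's upright axis; station axes. Above it the spindle is 22 mm in diameter for 70 mm, then tapers to 12 mm at its tip, 80 mm above this point.
- key_top (a point): top of the key, a steel bar 8 mm wide on the spindle's station +x side, sticking out to 18 mm from the spindle's axis and reaching from the flange to 30 mm above it; station axes. The point lies 14.5 mm from the axis.
- carriage: the loose fence carriage, 0.4 to 0.8 kg, on the bench left or right of the station: aluminium shoe 110 mm long (x), 70 mm wide (y), 28 mm high, with a dovetail groove along its underside (1.5 mm free on each side of the rail, roof 14.5 mm up). Origin: centre of the underside; z up; +x is the end that goes on first. On the +y side an ear (44 mm long, out to y = 72 mm) carries the clamp knob.
- fence_top (a point): top centre of the carriage's upright wooden fence, 75 mm above the carriage's underside; carriage axes. The fence is 110 mm long (x), 16 mm thick, 47 mm high above the shoe, on the carriage's centre line; good to grip across its thickness.
- knob_top (a point): top centre of the clamp knob, on its upright axis: 54 mm to the carriage's +y side, 64 mm above its underside. The knob is a black bar 52 mm long (along this point's x axis, which turns with it), 12 mm thick, 26 mm high, on a short stem; the bar's lower edge is 10 mm above the ear.
- clamp_knob (a joint): turn of the clamp knob in rad, growing clockwise seen from above; starts loose at 0 to 0.3, with the bar about along the carriage; comes up against its stop, tight, at 1.5 (the bar then lies across the carriage). Stiff, about 0.1 N m; stays where it is left.
- drum: the large loose sanding drum, 0.25 to 0.5 kg, upright on the bench left or right of the station: 63 mm in diameter, 90 mm high, brown sleeve, bare metal core; through bore 26 mm wide with a 12 mm wide keyway along it, out to 20.5 mm from the axis on the +x side. Origin: centre of the underside. It seats only with keyway over key (0.13 rad play either way), else it rests on the key, 30 mm too high.
- small_drum: bystander: a narrow spare drum, 38 mm in diameter, 76 mm high, upright on the bench; origin at the centre of its underside.
- sanding_block: bystander: a cork sanding block 115 x 65 x 26 mm; origin at the centre of its underside.
- screwdriver: bystander: a screwdriver 200 mm long lying on the bench, along its x axis; origin at the middle of its underside.
Things that resemble listed ones, but are neither listed nor needed, are in the scene too. Leave any pink look-alike of the carriage alone.

How it is judged:
On the way, in this order (a step that is already met when the one before it is completed fails the run):
1. the carriage is on the rail, home against the stop (y of carriage in the frame of rail_home between -0.004 and 0.004 m and x of carriage in the frame of rail_home between -0.0035 and 0.0035 m and z of carriage in the frame of rail_home between -0.003 and 0.003 m and angle between the x axis of carriage and the y axis of rail_home, either way round below 0.06 rad and angle between carriage's own z axis and vertical below 0.06 rad), for 0.2 s.
2. the clamp knob is turned tight while the carriage is home (all of step 1 and value of joint clamp_knob above 1.35 rad), for 0.2 s.
3. the large drum is down on the flange, keyway over the key (all of step 2 and z of drum in the frame of spindle_seat between -0.003 and 0.003 m and horizontal distance between drum and spindle_seat below 0.004 m and angle between drum's own z axis and vertical below 0.05 rad), for 0.2 s.
At the end, for the whole second after the job is handed in: Carriage within 4 mm of rail_home along the rail, 3.5 mm across, 3 mm in height, within 0.06 rad of the rail and level; clamp knob past 1.35 rad; large drum within 3 mm of the flange face, 4 mm of the spindle axis, upright within 0.05 rad; both at rest (all of step 3 and linear speed of each of carriage, drum below 0.01 m/s); the robot touches nothing.
It fails at once if the small drum is moved by more than 20 mm (distance of small_drum from where it was at the start of the episode above 0.02 m).
It fails at once if the sanding block is moved by more than 20 mm (distance of sanding_block from where it was at the start of the episode above 0.02 m).
It fails at once if the screwdriver is moved by more than 20 mm (distance of screwdriver from where it was at the start of the episode above 0.02 m).
It also fails if it takes over 72 s, if anything falls off the work surface, if the arm or the gripper's body presses on something with over 40 N, if the wrist force passes 120 N, or if a joint passes its speed limit or range.

## Working session

There is one attempt and no reset: what is moved stays moved. The work goes in short steps, Python scripts to look and compute and a shell command to move; the robot and the scene stay as the last step left them, time stands still between calls to the robot, and variables do not carry over. Pictures are saved under pics/ and viewed, at most 10 in all, crops included, and the job is handed in when it is done.

```bash
ls; mkdir -p pics; cat > h.py <<'E'
import numpy as np, cv2
from rig import arm
from scipy.spatial.transform import Rotation as R
def T(s):
    M=np.eye(4); M[:3,:3]=R.from_euler('xyz',s['eef_rot']).as_matrix(); M[:3,3]=s['eef_pos']; return M
def grab(n,save=None):
    s=arm.sense(); f=arm.grab_frame(n)
    X=T(s)@np.array(f['mount']) if n=='wrist' else np.array(f['extrinsics'])
    if save: cv2.imwrite('pics/'+save,cv2.cvtColor(f['image'],cv2.COLOR_RGB2BGR))
    return dict(im=f['image'],K=np.array(f['intrinsics']),k=f['k1'],X=X)
def pt(c,u,v,z):
    d=np.array([c['k'],0,0,0,0],float)
    # model: distorted = p*(1+k r^2)
    p=cv2.undistortPoints(np.array([[[u,v]]],float),c['K'],d)[0,0]
    r=c['X'][:3,:3]@np.array([p[0],p[1],1]); o=c['X'][:3,3]
    return (o+r*(z-o[2])/r[2])
def px(c,P):
    Q=np.linalg.inv(c['X'])@np.append(P,1); 
    return cv2.projectPoints(Q[None,:3],np.zeros(3),np.zeros(3),c['K'],np.array([c['k'],0,0,0,0],float))[0][0,0]
E
python3 - <<'E'
from h import *
print(arm.sense())
for n in('scene','side'):
    c=grab(n,n+'0.png'); print(n,c['X'].round(3).tolist(),c['K'].tolist(),c['k'])
    for l in 'station carriage drum small_drum sanding_block screwdriver knob_top'.split():
        print(l,[(np.round(d['bbox']).tolist(),round(d['confidence'],2)) for d in arm.recognise(l,n)])
E
```

```text
pics
{'t': 0.0, 'qpos': array([-1.49709050e+00,  2.45837777e-01,  1.55903764e+00,  4.50668027e-06,
        1.33871907e+00, -1.74109843e-01]), 'dq': array([-1.36693079e-03,  1.35064969e-03,  3.26436320e-05,  1.68155722e-03,
       -3.17658416e-06, -7.81298203e-04]), 'tau': array([-1.64698427e-03, -4.29517758e+01, -3.26128435e+01, -2.06487066e-04,
        5.35062019e-03,  2.34345343e-07]), 'eef_pos': array([ 0.15939427, -0.62956205,  0.23015247]), 'eef_rot': array([-3.13962184e+00, -3.51098677e-04,  2.47814286e-01]), 'ft_force': array([0.03525808, 0.51566693, 0.33211358]), 'torque': array([-0.00388121, -0.0167352 , -0.01118691]), 'grip_force': 0.0, 'opening': 0.9994757524723089}
scene [[-0.096, 0.728, -0.679, 1.353], [0.995, 0.073, -0.063, 0.123], [0.004, -0.682, -0.731, 0.94], [0.0, 0.0, 0.0, 1.0]] [[479.41378962854316, 0.0, 280.18958389130927], [0.0, 479.41378962854316, 202.94938813484953], [0.0, 0.0, 1.0]] -0.12725451791126774
station [([188.0, 197.0, 122.0, 95.0], 0.76)]
carriage [([417.0, 218.0, 56.0, 55.0], 0.76), ([356.0, 276.0, 54.0, 36.0], 0.69), ([376.0, 176.0, 49.0, 42.0], 0
[... 406 characters left out ...]
18, 0.823], [0.015, -0.87, -0.493, 0.594], [0.0, 0.0, 0.0, 1.0]] [[398.5862358086575, 0.0, 272.6972363585474], [0.0, 398.5862358086575, 209.43334300363878], [0.0, 0.0, 1.0]] 0.03458027420097347
station [([203.0, 179.0, 121.0, 68.0], 0.82), ([269.0, 157.0, 11.0, 24.0], 0.24)]
carriage [([210.0, 322.0, 77.0, 88.0], 0.75), ([196.0, 266.0, 64.0, 64.0], 0.66), ([101.0, 258.0, 65.0, 68.0], 0.6), ([325.0, 155.0, 25.0, 32.0], 0.27)]
drum [([324.0, 152.0, 25.0, 32.0], 0.7)]
small_drum []
sanding_block [([129.0, 231.0, 50.0, 31.0], 0.57)]
screwdriver [([339.0, 216.0, 31.0, 22.0], 0.54)]
knob_top [([264.0, 346.0, 14.0, 35.0], 0.88), ([108.0, 280.0, 9.0, 23.0], 0.76), ([240.0, 286.0, 16.0, 26.0], 0.66)]
```

```bash
python3 - <<'E'
import cv2
a=cv2.imread('pics/scene0.png')[120:330,90:490]
cv2.imwrite('pics/sceneC.png',cv2.resize(a,None,fx=2,fy=2,interpolation=cv2.INTER_CUBIC))
a=cv2.imread('pics/side0.png')[130:420,80:400]
cv2.imwrite('pics/sideC.png',cv2.resize(a,None,fx=2,fy=2,interpolation=cv2.INTER_CUBIC))
E
```

```text
(no output)
```

View pics/sceneC.png

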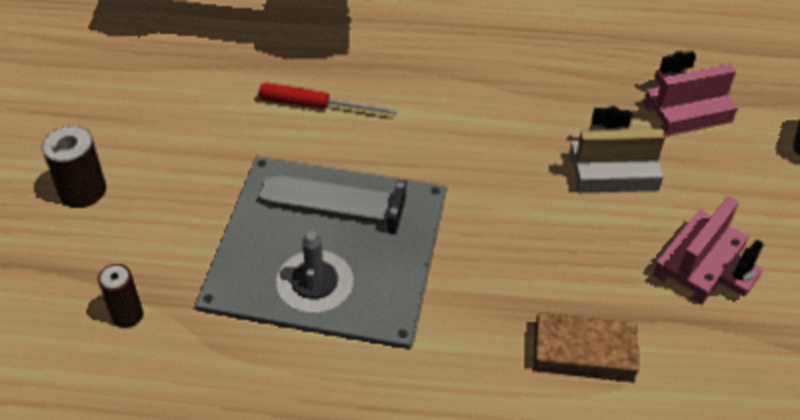

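View pics/sideC.png

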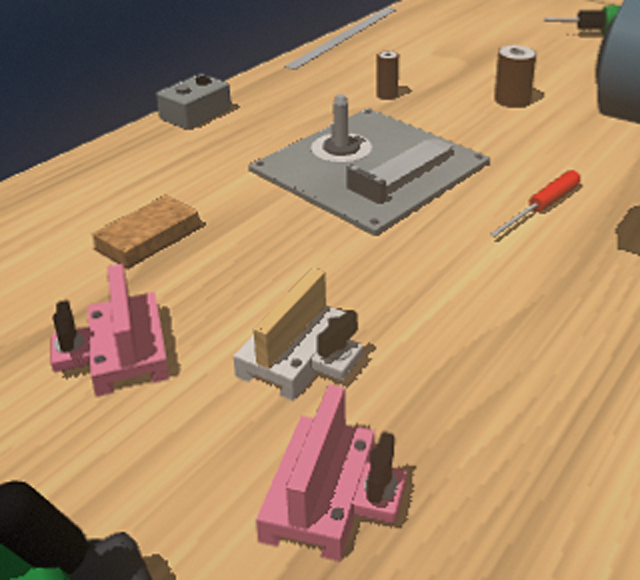

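The scene view shows the real carriage (silver, wooden fence) at about (395,197) full-frame with its knob on the robot side, and the rail on the robot side of the station with its stop to the right (+y). The drum is at about (128,203). The pink carriages are look-alikes, and the side view agrees with all of this.

```bash
python3 - <<'E'
from h import *
c=grab('scene')
s=np.array([pt(c,u,v,.012) for u,v in [(219,198.5),(313.5,212.5),(295.5,293.5),(187.5,275)]])
print('plate',s.round(4).tolist(),'ctr',s.mean(0).round(4))
d=s[1]-s[0]+s[2]-s[3]; print('station y dir', np.degrees(np.arctan2(d[1],d[0])), np.linalg.norm(s[1]-s[0]),np.linalg.norm(s[3]-s[0]))
# fence top ends (crop px): (582,134),(660,134)
f=lambda u,v,z: pt(c,u/2+90,v/2+120,z)
a,b=f(580,135,.075),f(661,135,.075); print('fence',a.round(4),b.round(4),((a+b)/2).round(4),np.linalg.norm(a-b), np.degrees(np.arctan2(*(b-a)[[1,0]])))
print('drum top',f(70,144,.09), 'small',f(116,275,.076),'block',f(585,332,.026),'scr',f(262,90,.01),f(396,113,.005))
print('knob',f(612,113,.064))
w=grab('wrist'); print('mount',(np.linalg.inv(T(arm.sense()))@w['X']).round(3).tolist(),w['K'][0,0],w['k'])
E
```

```text
plate [[0.4906, -0.1213, 0.012], [0.5155, 0.1327, 0.012], [0.7656, 0.1046, 0.012], [0.7412, -0.1502, 0.012]] ctr [ 0.6282 -0.0086  0.012 ]
station y dir 84.46510544842782 0.2552318519718328 0.2523233434860571
fence [0.4693 0.2979 0.075 ] [0.4583 0.4034 0.075 ] [0.4638 0.3507 0.075 ] 0.10610475914689034 95.9397341058248
drum top [ 0.56445343 -0.34131826  0.09      ] small [ 0.74668279 -0.23110866  0.076     ] block [0.73640353 0.299955   0.026     ] scr [ 0.35715726 -0.14059384  0.01      ] [0.38029163 0.05457016 0.005     ]
knob [0.41189399 0.3450422  0.064     ]
mount [[0.001, -0.952, -0.307, 0.079], [1.0, 0.001, 0.001, 0.001], [-0.0, -0.307, 0.952, -0.143], [0.0, 0.0, 0.0, 1.0]] 294.8595395884479 0.017722482902287246
```

```bash
python3 -m handwheel '[[45,[45,-36,-6],[0,0,0]],[45,[45,-36,-6],[0,0,0]],[45,[45,-36,-6],[0,0,0]],[45,[45,-36,-6],[0,0,0]],[45,[45,-36,-6],[0,0,0]],[45,[45,-36,-6],[0,0,0]],[45,[45,-36,-6],[0,0,0]],[45,[45,-36,-6],[0,0,0]],[45,[45,-36,-6],[0,0,0]],[45,[45,-36,-6],[0,0,0]]]' 70
python3 -m handwheel '[[45,[40,-30,-5],[0,0,0]],[45,[40,-30,-5],[0,0,0]],[45,[0,0,0],[0,0,-0.175]],[45,[0,0,0],[0,0,-0.175]],[45,[0,0,0],[0,0,-0.175]],[45,[0,0,0],[0,0,-0.175]],[45,[0,0,0],[0,0,-0.175]],[45,[0,0,0],[0,0,-0.175]],[45,[0,0,0],[0,0,-0.175]],[45,[0,0,0],[0,0,0]]]'
python3 - <<'E'
from h import *
c=grab('wrist','w1.png')
for l in 'station drum screwdriver'.split(): print(l,[(np.round(d['bbox']).tolist(),round(d['confidence'],2)) for d in arm.recognise(l,'wrist')])
E
```

```text
t: 2.15
eef_pos: [0.5083, -0.1691, 0.2918]
eef_rot: [3.141, -0.001, 0.248]
ft_force: [0.3, -0.5, 0.7]
opening: 0.451
grip_force: 0.0
t: 3.4
eef_pos: [0.5702, -0.093, 0.3013]
eef_rot: [3.142, 0.0, 1.471]
ft_force: [-0.6, 0.6, 1.0]
opening: 0.447
grip_force: 0.0
station [([216.0, 1.0, 203.0, 195.0], 0.86)]
drum [([271.0, 290.0, 40.0, 69.0], 0.64)]
screwdriver [([126.0, 67.0, 31.0, 145.0], 0.94)]
```

View pics/w1.png

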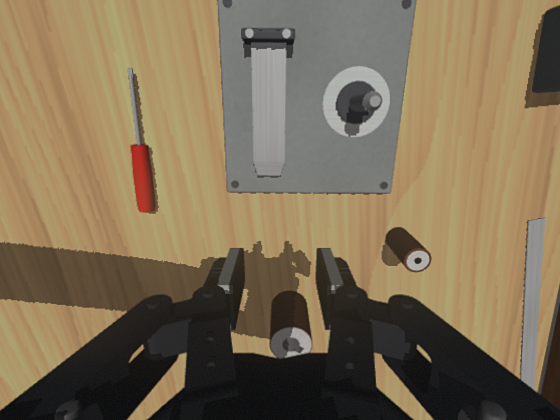

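The wrist view shows the rail from the tip at about (268,176) up to the stop at about (268,45), with the spindle at about (373,100). Plate corners are at (230,193) and (390,193), and the drum is at (291,335).

```bash
python3 - <<'E'
from h import *
c=grab('wrist')
g=cv2.GaussianBlur(cv2.cvtColor(c['im'],cv2.COLOR_RGB2GRAY),(0,0),1.0).astype(float)
gx=cv2.Sobel(g,cv2.CV_64F,1,0); gy=cv2.Sobel(g,cv2.CV_64F,0,1)
def sub(p,i): 
    a,b,d=p[i-1],p[i],p[i+1]; return i+0.5*(a-d)/(a-2*b+d)
mid=[]
for r in range(65,150,12):
    L=gx[r,240:265]; Rr=-gx[r,275:300]
    l=240+sub(L,int(L.argmax())); rr=275+sub(Rr,int(Rr.argmax()))
    p,q=pt(c,l,r,.028),pt(c,rr,r,.028); m=(p+q)/2; mid.append(m)
    print(r,round(l,1),round(rr,1),m.round(4),round(1e3*np.linalg.norm(p-q),1))
mid=np.array(mid); k=np.polyfit(mid[:,1],mid[:,0],1); print('x = k0*y+k1',k,'dir deg',90-np.degrees(np.arctan(k[0])), (mid[:,0]-np.polyval(k,mid[:,1])).round(4))
print(np.round([g[r,268] for r in range(155,200)]).tolist(),'tip col rows155+')
print(np.round([g[r,268] for r in range(25,60)]).tolist(),'stop rows25+')
for uv,z in [((268,176),.025),((268,48),.028)]: print(pt(c,*uv,z).round(4))
for uv in [(230,192.5),(390,192.5)]: print('plate',pt(c,*uv,.012).round(4))
print('white ring c',pt(c,356.5,101,.012).round(4),'spindle tip',pt(c,375,100,.098).round(4))
E
```

```text
65 251.2 285.7 [0.5699 0.0388 0.028 ] 44.2
77 251.4 285.3 [0.5682 0.0248 0.028 ] 44.0
89 251.7 285.0 [0.5666 0.0104 0.028 ] 43.9
101 251.8 285.0 [ 0.565  -0.0044  0.028 ] 44.2
113 252.2 284.8 [ 0.5634 -0.0195  0.028 ] 43.8
125 252.3 284.6 [ 0.5616 -0.0349  0.028 ] 44.0
137 252.6 284.5 [ 0.56   -0.0508  0.028 ] 44.0
149 252.7 284.3 [ 0.5581 -0.0671  0.028 ] 44.1
x = k0*y+k1 [0.11011287 0.5655226 ] dir deg 83.71631197636135 [ 0.0001 -0.     -0.0001 -0.      0.0001 -0.0001  0.0001 -0.    ]
[149.0, 149.0, 149.0, 149.0, 148.0, 148.0, 146.0, 144.0, 143.0, 142.0, 141.0, 141.0, 142.0, 142.0, 142.0, 141.0, 141.0, 142.0, 141.0, 131.0, 113.0, 105.0, 113.0, 123.0, 125.0, 125.0, 124.0, 123.0, 123.0, 123.0, 122.0, 122.0, 122.0, 122.0, 122.0, 118.0, 108.0, 102.0, 113.0, 136.0, 148.0, 149.0, 149.0, 148.0, 149.0] tip col rows155+
[120.0, 117.0, 106.0, 89.0, 79.0, 77.0, 77.0, 76.0, 74.0, 73.0, 73.0, 72.0, 65.0, 51.0, 36.0, 30.0, 37.0, 55.0, 73.0, 80.0, 80.0, 85.0, 106.0, 140.0, 162.0, 167.0, 166.0, 166.0, 165.0, 165.0, 165.0, 165.0, 165.0, 164.0, 164.0] stop rows25+
[ 0.553  -0.1059  0.025 ]
[0.5715 0.0581 0.028 ]
plate [ 0.4918 -0.1284  0.012 ]
plate [ 0.7335 -0.1524  0.012 ]
white ring c [ 0.6854 -0.0161  0.012 ] spindle tip [ 0.6845 -0.0171  0.098 ]
```

```bash
python3 -m handwheel '[[45,[54,-19,6],[0,0,0]],[45,[54,-19,6],[0,0,0]],[45,[54,-19,6],[0,0,0]],[45,[54,-19,6],[0,0,0]],[45,[54,-19,6],[0,0,0]],[45,[54,-19,6],[0,0,0]],[45,[54,-19,6],[0,0,0]],[45,[54,-19,6],[0,0,0]],[45,[0,0,0],[0,0,-0.18]],[45,[0,0,0],[0,0,0]]]'
python3 - <<'E'
from h import *
c=grab('wrist','w2.png')
for l in 'carriage knob_top'.split(): print(l,[(np.round(d['bbox']).tolist(),round(d['confidence'],2)) for d in arm.recognise(l,'wrist')])
E
```

```text
t: 4.9
eef_pos: [0.4609, 0.3523, 0.2532]
eef_rot: [-3.141, 0.0, 1.651]
ft_force: [0.1, -0.2, -0.2]
opening: 0.446
grip_force: 0.0
carriage [([220.0, 127.0, 85.0, 100.0], 0.88), ([347.0, 34.0, 135.0, 118.0], 0.83), ([94.0, 2.0, 128.0, 118.0], 0.6)]
knob_top [([431.0, 30.0, 50.0, 50.0], 0.76), ([96.0, 44.0, 39.0, 58.0], 0.73), ([222.0, 156.0, 19.0, 50.0], 0.66)]
```

View pics/w2.png

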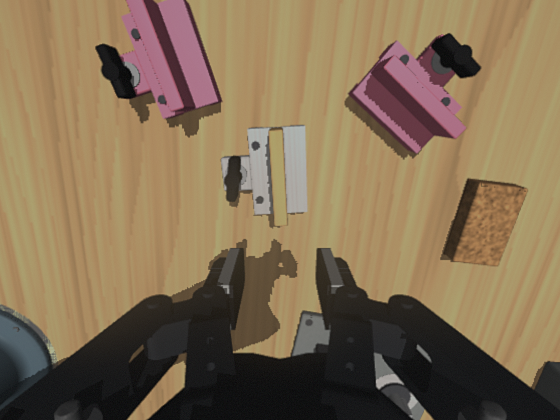

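The carriage is at about (262,170) with its knob to the left. The fence top runs from about (278,130) to (281,222). The pink look-alikes are beyond it at the top left and top right.

```bash
python3 - <<'E'
import cv2
a=cv2.imread('pics/w2.png')[110:240,205:325]
cv2.imwrite('pics/w2c.png',cv2.resize(a,None,fx=4.5,fy=4.5,interpolation=cv2.INTER_CUBIC))
E
```

```text
(no output)
```

View pics/w2c.png

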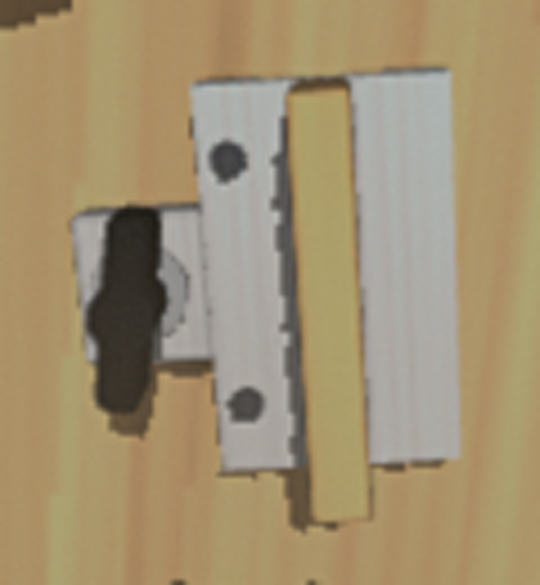

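The crop shows the fence's top face from (276,130) to (281,226) full-frame. The knob bar runs from about (235.4,157) to (231.5,200).

```bash
python3 - <<'E'
from h import *
s=arm.sense(); c=grab('wrist')
a,b=pt(c,276.1,130,.075),pt(c,281,225.8,.075); m=(a+b)/2; d=a-b
phi=np.arctan2(d[1],d[0]); print('fence',m.round(4),'len',np.linalg.norm(d).round(4),'phi',phi)
k1,k2=pt(c,135/4.5+205,213/4.5+110,.064),pt(c,120/4.5+205,405/4.5+110,.064); e=k1-k2
print('knob',((k1+k2)/2).round(4),'len',np.linalg.norm(e).round(4),'clockwise',phi-np.arctan2(e[1],e[0]))
u=np.array([np.cos(phi),np.sin(phi)]); n=np.array([-u[1],u[0]]); print('knob expected',m[:2]+.054*n)
D=np.linalg.inv(T(s))@np.append(m,1); print('tool delta mm to fence top',(D[:3]*1e3).round(1),'turn z',-(phi-s['eef_rot'][2]), s['qpos'].round(2))
E
```

```text
fence [0.4612 0.3531 0.075 ] len 0.1092 phi 1.698711373246587
knob [0.4091 0.3478 0.064 ] len 0.0506 clockwise 0.17329738138456396
knob expected [0.40761608 0.34617934]
tool delta mm to fence top [  1.8  -0.3 178.4] turn z -0.04941034089561569 [ 0.46  0.06  1.72 -0.    1.36  0.38]
```

```bash
python3 -m handwheel '[[45,[2,0,55],[0,0,-0.05]],[45,[0,0,55],[0,0,0]],[45,[0,0,55],[0,0,0]],[45,[0,0,40],[0,0,0]],[45,[0,0,8],[0,0,0]],[0,[0,0,0],[0,0,0]],[0,[0,0,0],[0,0,0]],[0,[0,0,0],[0,0,0]],[0,[0,0,0],[0,0,0]]]' 90
python3 -m handwheel '[[0,[0,0,0],[0,0,0]],[0,[0,0,0],[0,0,0]],[0,[0,0,-15],[0,0,0]],[0,[0,0,-25],[0,0,0]],[0,[0,0,-20],[0,0,0]],[0,[0,0,0],[0,0,0]]]'
```

```text
t: 6.22
eef_pos: [0.4624, 0.3543, 0.0421]
eef_rot: [3.138, -0.001, 1.703]
ft_force: [1.7, -1.5, 4.3]
opening: 0.176
grip_force: 89.0
t: 6.98
eef_pos: [0.4621, 0.3544, 0.1023]
eef_rot: [3.138, -0.001, 1.703]
ft_force: [-0.2, 0.2, -5.3]
opening: 0.177
grip_force: 88.5
```

```bash
python3 -m handwheel '[[0,[-40,0,-20],[0,0,0]],[0,[-60,1,-15],[0,0,0]],[0,[-60,1,0],[0,0,0]],[0,[-60,2,0],[0,0,0]],[0,[-60,2,0],[0,0,0]],[0,[-60,2,0],[0,0,0]],[0,[-60,1,0],[0,0,0]],[0,[-60,1,0],[0,0,0]],[0,[-60,1,0],[0,0,0]],[0,[-26,0,0],[0,0,0.12]]]'
python3 -m handwheel '[[0,[0,0,25],[0,0,0.122]],[0,[0,0,20],[0,0,0]],[0,[0,0,0],[0,0,0]]]'
python3 - <<'E'
from h import *
c=grab('wrist','w3.png'); print(arm.sense()['ft_force'])
E
```

```text
t: 8.22
eef_pos: [0.5433, -0.1889, 0.1343]
eef_rot: [-3.141, -0.0, 1.576]
ft_force: [0.5, 1.5, -4.4]
opening: 0.171
grip_force: 88.8
t: 8.6
eef_pos: [0.5416, -0.1844, 0.0871]
eef_rot: [-3.136, -0.003, 1.463]
ft_force: [0.3, 0.4, -5.9]
opening: 0.172
grip_force: 88.7
[-0.47815824 -0.16070946 -4.51387064]
```

View pics/w3.png

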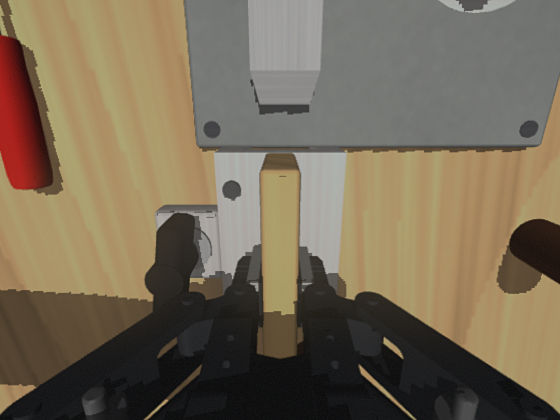

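The nose tip shows at about (285,104), the rail centre at about (285.5,60), and the shoe's front edge spans (215–346, 152). The carriage looks aligned in yaw and slightly left of the rail.

```bash
python3 - <<'E'
from h import *
s=arm.sense(); c=grab('wrist'); I=np.linalg.inv(T(s)); zt=s['eef_pos'][2]-.042
tl=lambda u,v,z:(I@np.append(pt(c,u,v,z),1))[:3]*1e3
g=cv2.GaussianBlur(cv2.cvtColor(c['im'],cv2.COLOR_RGB2GRAY),(0,0),1.0).astype(float)
gx=cv2.Sobel(g,cv2.CV_64F,1,0)
def ed(r,lo,hi,sg): return lo+int((sg*gx[r,lo:hi]).argmax())
for r in (8,25,42,58):
    l,q=ed(r,235,265,1),ed(r,305,340,-1); A,B=tl(l,r,.028),tl(q,r,.028); print('rail',r,l,q,((A+B)/2).round(1),(B-A)[1].round(1))
for r in (160,175,200,220):
    l,q=ed(r,205,228,1),ed(r,330,360,-1); A,B=tl(l,r,zt+.028),tl(q,r,zt+.028); print('shoe',r,l,q,((A+B)/2).round(1),(B-A)[1].round(1))
for r in (180,200,225):
    l,q=ed(r,250,275,1),ed(r,288,310,-1); A,B=tl(l,r,zt+.075),tl(q,r,zt+.075); print('fence',r,l,q,((A+B)/2).round(1),(B-A)[1].round(1))
print('tip',tl(285,104,.025).round(1),'front',tl(280,152,zt+.028).round(1))
E
```

```text
rail 8 245 320 [134.4   2.7  61. ] 44.6
rail 25 246 319 [125.6   2.7  61. ] 44.1
rail 42 247 318 [116.6   2.8  61. ] 43.6
rail 58 247 318 [107.7   2.8  61. ] 44.3
shoe 160 214 346 [51.7  1.3 14.1] 70.4
shoe 175 215 344 [43.6  1.  14.1] 69.9
shoe 200 217 343 [29.5  1.3 14. ] 70.1
shoe 220 219 341 [17.6  1.3 14. ] 69.4
fence 180 262 297 [ 51.8   1.1 -32.9] 13.4
fence 200 262 297 [ 43.9   1.1 -32.9] 13.7
fence 225 263 297 [ 33.4   1.3 -33. ] 13.6
tip [80.7  4.6 63.9] front [56.   1.3 14.1]
```

```bash
python3 -m handwheel '[[0,[0,1.7,20],[0,0,0]],[0,[0,0,10.5],[0,0,0]],[0,[15,0,0],[0,0,0]],[0,[12,0,0],[0,0,0]],[0,[10,0,0],[0,0,0]],[0,[10,0,0],[0,0,0]],[0,[0,0,0],[0,0,0]]]'
```

```text
t: 9.57
eef_pos: [0.5498, -0.1379, 0.0593]
eef_rot: [-3.139, -0.002, 1.462]
ft_force: [-3.2, 0.9, -5.1]
opening: 0.179
grip_force: 88.8
```

```bash
python3 -m handwheel '[[0,[10,0,1],[0,0,0]],[0,[10,0,0],[0,0,0]],[0,[0,0,0],[0,0,0]]]'; python3 -m handwheel '[[0,[0,0,0],[0,0,0]]]'
```

```text
t: 9.95
eef_pos: [0.5522, -0.1181, 0.0581]
eef_rot: [-3.14, -0.002, 1.461]
ft_force: [-3.5, 2.4, -6.8]
opening: 0.177
grip_force: 88.5
t: 10.07
eef_pos: [0.5522, -0.1186, 0.0582]
eef_rot: [-3.14, -0.002, 1.461]
ft_force: [-3.2, 2.4, -7.2]
opening: 0.169
grip_force: 88.6
```

```bash
python3 -m handwheel '[[0,[10,-0.7,1],[0,0,0]],[0,[10,0,0.8],[0,0,0]],[0,[10,0,0],[0,0,0]],[0,[10,0,0],[0,0,0]],[0,[0,0,0],[0,0,0]]]'
```

```text
t: 10.7
eef_pos: [0.5569, -0.0784, 0.0571]
eef_rot: [3.141, -0.002, 1.461]
ft_force: [-3.2, 2.1, -5.4]
opening: 0.17
grip_force: 88.8
```

```bash
python3 -m handwheel '[[0,[15,0,0.5],[0,0,0]],[0,[15,0,0.5],[0,0,0]],[0,[15,0,0.3],[0,0,0]],[0,[15,0,0],[0,0,0]],[0,[10,0,0],[0,0,0]],[0,[0,0,0],[0,0,0]]]'
```

```text
t: 11.45
eef_pos: [0.5647, -0.0092, 0.056]
eef_rot: [3.141, -0.001, 1.462]
ft_force: [-1.7, 1.3, -6.6]
opening: 0.171
grip_force: 88.9
```

Now toward the stop in small steps.

```bash
python3 -m handwheel '[[0,[5,0,0.3],[0,0,0]],[0,[5,0,0],[0,0,0]],[0,[3,0,0],[0,0,0]],[0,[0,0,0],[0,0,0]]]'; python3 -m handwheel '[[0,[3,0,0],[0,0,0]],[0,[0,0,0],[0,0,0]]]';python3 -m handwheel '[[0,[3,0,0],[0,0,0]],[0,[0,0,0],[0,0,0]]]'
```

```text
t: 11.95
eef_pos: [0.566, 0.0028, 0.0556]
eef_rot: [3.141, -0.0, 1.461]
ft_force: [0.4, -0.1, -4.8]
opening: 0.175
grip_force: 88.9
t: 12.2
eef_pos: [0.5662, 0.0058, 0.0556]
eef_rot: [3.141, -0.0, 1.461]
ft_force: [-0.8, 0.7, -3.4]
opening: 0.178
grip_force: 89.0
t: 12.45
eef_pos: [0.5665, 0.0089, 0.0555]
eef_rot: [3.141, -0.0, 1.461]
ft_force: [-0.2, 0.5, -2.6]
opening: 0.175
grip_force: 89.1
```

```bash
python3 -m handwheel '[[0,[3,0,0],[0,0,0]],[0,[0,0,0],[0,0,0]]]'; python3 -m handwheel '[[0,[2,0,0],[0,0,0]],[0,[0,0,0],[0,0,0]]]'
```

```text
t: 12.7
eef_pos: [0.5667, 0.0093, 0.056]
eef_rot: [-3.141, 0.005, 1.462]
ft_force: [-2.5, -10.2, -0.7]
opening: 0.173
grip_force: 89.5
t: 12.95
eef_pos: [0.5667, 0.0094, 0.0561]
eef_rot: [-3.141, 0.008, 1.462]
ft_force: [-5.4, -18.0, 0.8]
opening: 0.172
grip_force: 89.7
```

```bash
python3 -m handwheel '[[0,[-3.5,0,0],[0,0,0]],[45,[0,0,0],[0,0,0]],[45,[0,0,0],[0,0,0]],[45,[0,0,-30],[0,0,0]],[45,[0,0,-40],[0,0,0]],[45,[0,-27,-10],[0,0,0]],[45,[0,-27,0],[0,0,0.17]],[45,[0,0,0],[0,0,0]]]'
python3 - <<'E'
from h import *
c=grab('wrist'); print(T(arm.sense()).round(4).tolist())
cv2.imwrite('pics/w4.png',cv2.cvtColor(cv2.resize(c['im'][120:330,180:460],None,fx=2.5,fy=2.5),cv2.COLOR_RGB2BGR))
E
```

```text
t: 13.95
eef_pos: [0.512, 0.0168, 0.1356]
eef_rot: [3.141, -0.0, 1.293]
ft_force: [0.3, -0.8, -0.0]
opening: 0.45
grip_force: 0.0
[[0.2736, 0.9619, 0.0013, 0.5131], [0.9619, -0.2736, -0.0001, 0.0165], [0.0003, 0.0012, -1.0, 0.1358], [0.0, 0.0, 0.0, 1.0]]
```

View pics/w4.png

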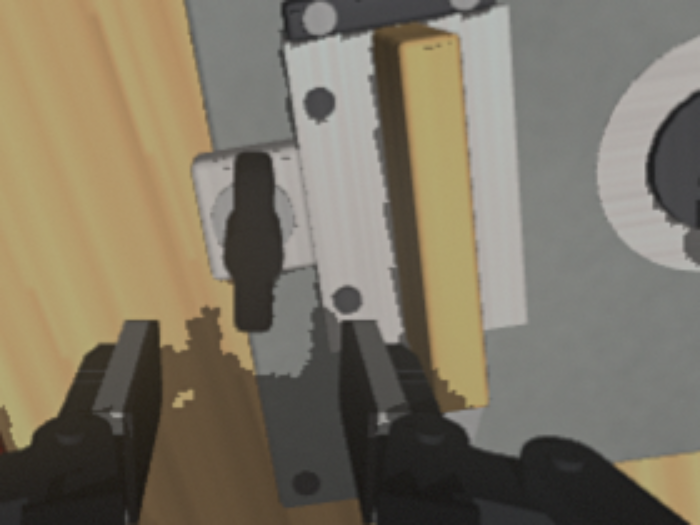

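The carriage sits against the stop. The knob bar is vertical in the picture, aligned with the tool, with its centre at about (281.5,217) full-frame.

```bash
python3 - <<'E'
from h import *
s=arm.sense(); c=grab('wrist'); I=np.linalg.inv(T(s))
for u,v in [(281.5,183),(281.5,216.5),(281,250)]: print((I@np.append(pt(c,u,v,.0775),1)*1e3).round(1))
print(s['eef_pos'])
u=np.array([np.cos(1.461),np.sin(1.461)]); o=np.array([.5667,.0094])-.001*u; print('knob exp',(I@np.append(np.append(o+.054*np.array([-u[1],u[0]]),.0775),1)*1e3).round(1))
E
```

```text
[  28.6    2.5   58.3 1000. ]
[   3.5    2.6   58.3 1000. ]
[ -23.4    2.3   58.3 1000. ]
[0.5130643  0.01646807 0.13581308]
knob exp [-2.10e+00  4.00e-01  5.83e+01  1.00e+03]
```

```bash
python3 -m handwheel '[[45,[1,1,40],[0,0,0]],[45,[0,0,35],[0,0,0]],[45,[0,0,8],[0,0,0]],[0,[0,0,0],[0,0,0]],[0,[0,0,0],[0,0,0]],[0,[0,0,0],[0,0,0]],[0,[0,0,0],[0,0,0]]]' 40
python3 -m handwheel '[[0,[0,0,0],[0,0,0.1]],[0,[0,0,0],[0,0,0.15]],[0,[0,0,0],[0,0,0.15]],[0,[0,0,0],[0,0,0]]]'
```

```text
t: 14.92
eef_pos: [0.5137, 0.017, 0.0535]
eef_rot: [-3.14, 0.0, 1.292]
ft_force: [-5.0, 0.9, 2.3]
opening: 0.135
grip_force: 43.0
t: 15.42
eef_pos: [0.5138, 0.0169, 0.0534]
eef_rot: [-3.141, 0.001, 0.893]
ft_force: [-5.5, -0.1, 3.1]
opening: 0.131
grip_force: 43.3
```

```bash
python3 -m handwheel '[[0,[0,0,0],[0,0,0.16]],[0,[0,0,0],[0,0,0.16]],[0,[0,0,0],[0,0,0.16]],[0,[0,0,0],[0,0,0.16]],[0,[0,0,0],[0,0,0.16]],[0,[0,0,0],[0,0,0.1]],[0,[0,0,0],[0,0,0]]]'
python3 -c "
from h import *
s=arm.sense();print(s['torque'],s['qpos'][5])"
```

```text
t: 16.3
eef_pos: [0.5139, 0.0166, 0.0534]
eef_rot: [3.141, 0.001, -0.007]
ft_force: [-6.6, -1.0, 2.0]
opening: 0.132
grip_force: 43.2
[-0.26903685  0.95971462 -0.12372821] 1.3897273402549675
```

```bash
python3 -m handwheel '[[0,[0,0,0],[0,0,0.06]],[0,[0,0,0],[0,0,0.05]],[0,[0,0,0],[0,0,0]]]'
python3 -c "
from h import *
s=arm.sense();print(s['torque'],s['eef_rot'])"
```

```text
t: 16.68
eef_pos: [0.5129, 0.0174, 0.0534]
eef_rot: [3.141, 0.004, -0.112]
ft_force: [-8.5, 3.1, 7.3]
opening: 0.129
grip_force: 51.1
[0.48157661 1.48918793 1.01327008] [ 3.14134394  0.00391608 -0.11231655]
```

```bash
python3 -m handwheel '[[45,[0,0,0],[0,0,0]],[45,[0,0,0],[0,0,0]],[45,[0,0,-40],[0,0,0]],[60,[0,0,-60],[0,0,0]],[100,[15,50,-30],[0,0,0]],[100,[15,58,-15],[0,0,0]],[100,[15,58,-15],[0,0,0]],[100,[15,58,-15],[0,0,0]],[100,[15,58,-15],[0,0,0]],[100,[15,58,-15],[0,0,0]]]'
python3 -m handwheel '[[100,[0,10,0],[0,0,0]],[100,[0,0,0],[0,0,0]]]'
python3 - <<'E'
from h import *
c=grab('wrist','w5.png')
print([(np.round(d['bbox']).tolist(),round(d['confidence'],2)) for d in arm.recognise('drum','wrist')])
E
```

```text
t: 17.92
eef_pos: [0.5633, -0.334, 0.2586]
eef_rot: [3.141, -0.002, -0.119]
ft_force: [1.1, 0.4, 0.0]
opening: 1.003
grip_force: 0.0
t: 18.18
eef_pos: [0.5616, -0.3419, 0.2572]
eef_rot: [-3.141, -0.0, -0.12]
ft_force: [1.1, 0.4, -0.1]
opening: 1.0
grip_force: 0.0
[([257.0, 147.0, 55.0, 66.0], 0.67)]
```

View pics/w5.png

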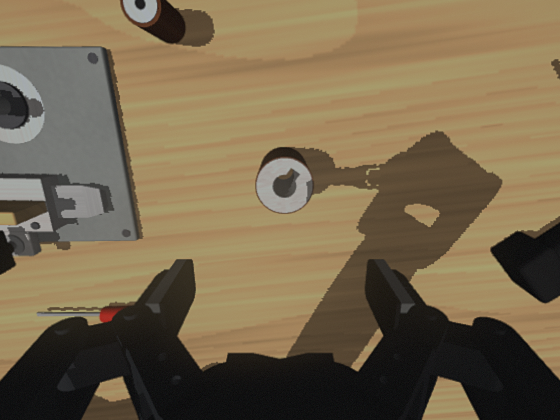

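The drum's top face is at about (284,186), with its keyway pointing to the upper right in the image.

```bash
cat > kw.py <<'E'
from h import *
from scipy.optimize import differential_evolution
def fit(c,c0,z,rout=.0315):
    g=cv2.cvtColor(c['im'],cv2.COLOR_RGB2GRAY).astype(np.float32)
    a=np.arange(-.034,.0341,.0005); X,Y=np.meshgrid(a,a)
    P=np.stack([X.ravel(),Y.ravel()],1)
    def samp(x,y):
        W=np.c_[P+[x,y],np.full(len(P),z)]; Q=(np.linalg.inv(c['X'])@np.c_[W,np.ones(len(W))].T)[:3].T
        uv=cv2.projectPoints(Q,np.zeros(3),np.zeros(3),c['K'],np.array([c['k'],0,0,0,0],float))[0][:,0].astype(np.float32)
        return cv2.remap(g,uv[None,:,0],uv[None,:,1],cv2.INTER_LINEAR)[0]
    r=np.hypot(*P.T)
    def cost(p):
        I=samp(p[0],p[1]); ct,st=np.cos(p[2]),np.sin(p[2]); xl=P[:,0]*ct+P[:,1]*st; yl=-P[:,0]*st+P[:,1]*ct
        hole=(r<.013)|((xl>0)&(xl<.0205)&(abs(yl)<.006)); core=(r<p[3])&~hole; out=(r>=p[3]+.0005)&(r<.034)
        m=np.where(hole,I[hole].mean(),np.where(core,I[core].mean(),I[out].mean()))
        return ((I-m)**2).mean()
    o=differential_evolution(cost,[(c0[0]-.012,c0[0]+.012),(c0[1]-.012,c0[1]+.012),(-np.pi,np.pi),(.026,.032)],seed=1,popsize=12,maxiter=60)
    return o.x,o.fun
E
python3 - <<'E'
from kw import *
s=arm.sense(); c=grab('wrist'); p0=pt(c,284,186,.09); print(p0)
x,f=fit(c,p0[:2],.09); print(x,f,'keyway world deg',np.degrees(x[2]),'yaw tool',s['eef_rot'])
I=np.linalg.inv(T(s)); print('tool mm',(I@[x[0],x[1],.09,1]*1e3).round(1))
print('uv keyway end',px(c,[x[0]+.02*np.cos(x[2]),x[1]+.02*np.sin(x[2]),.09]),'ctr',px(c,[x[0],x[1],.09]))
E
```

```text
[ 0.56168075 -0.3457697   0.09      ]
[ 0.55016703 -0.33446369  0.65447566  0.02606242] 882.7401 keyway world deg 37.49869309755672 yaw tool [-3.14067465e+00  7.02549819e-04 -1.18013736e-01]
tool mm [ -12.    -4.1  166.9 1000. ]
uv keyway end [261.95266277 184.58237399] ctr [274.9302976  197.30402909]
```

```bash
python3 - <<'E'
from h import *
s=arm.sense(); c=grab('wrist')
hsv=cv2.cvtColor(c['im'],cv2.COLOR_RGB2HSV); 
m=((hsv[...,1]<60)&(hsv[...,2]>110)).astype(np.uint8)
m[:140]=0;m[225:]=0;m[:,:245]=0;m[:,325:]=0
cs,_=cv2.findContours(m,cv2.RETR_EXTERNAL,cv2.CHAIN_APPROX_NONE); k=max(cs,key=cv2.contourArea)
P=np.array([pt(c,*q,.09)[:2] for q in k[:,0].astype(float)]); (cx,cy),r=cv2.minEnclosingCircle((P*1e3).astype(np.float32)); ctr=np.array([cx,cy])/1e3
A=np.c_[2*P,np.ones(len(P))]; so=np.linalg.lstsq(A,(P**2).sum(1),rcond=None)[0]; print('enc',ctr,r,'lsq',so[:2],np.sqrt(so[2]+so[:2]@so[:2]))
ctr=so[:2]
f=np.zeros_like(m); cv2.drawContours(f,[k],-1,1,-1); h=cv2.erode(f,np.ones((3,3)))&(1-m)
v,u=np.nonzero(h); H=np.array([pt(c,a,b,.09)[:2] for a,b in zip(u,v)])-ctr
rr=np.hypot(*H.T); print('hole n',len(H),'centroid',H.mean(0)); far=H[rr>.0145]; th=np.arctan2(far[:,1],far[:,0]); kd=np.arctan2(np.sin(th).mean(),np.cos(th).mean()); print(len(far),'keyway',kd,np.ptp(far@[-np.sin(kd),np.cos(kd)]),rr.max(), 'yaw',s['eef_rot'][2])
I=np.linalg.inv(T(s)); print('tool mm',(I@[*ctr,.09,1]*1e3).round(1))
E
python3 - <<'E'
import cv2
a=cv2.imread('pics/w5.png')[140:225,240:325]; cv2.imwrite('pics/w5c.png',cv2.resize(a,None,fx=6,fy=6,interpolation=cv2.INTER_CUBIC))
E
```

```text
enc [ 0.56185504 -0.34771213] 30.794883728027344 lsq [ 0.56221539 -0.3463824 ] 0.029433248303213335
hole n 494 centroid [ 0.00143729 -0.0029453 ]
64 keyway -0.8202006459038235 0.011322879127517494 0.021420153269487367 yaw -0.11753017426420853
tool mm [   1.3    6.6  166.9 1000. ]
```

View pics/w5c.png

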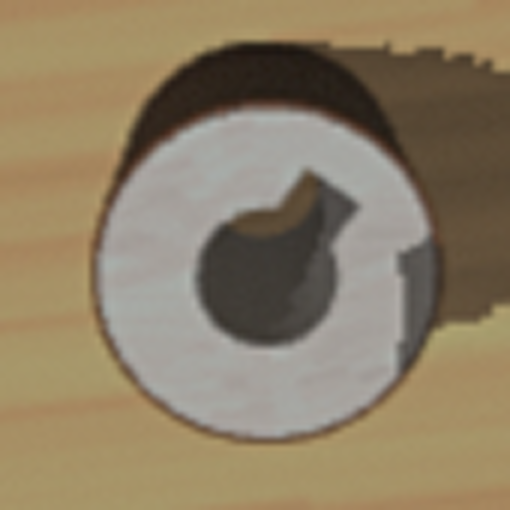

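The bore centre is at crop (267,274). The keyway's outer end runs (309,170)–(358,207), so its midpoint is (333.5,188.5).

```bash
python3 - <<'E'
from h import *
s=arm.sense(); c=grab('wrist'); I=np.linalg.inv(T(s))
f=lambda u,v: pt(c,u/6+240-.4,v/6+140-.4,.09)
o=f(266.5,272.5); a,b=f(309,170),f(358,207); m=(a+b)/2; d=m-o; e=a-b
print('c',o,'r',np.linalg.norm(d),'keyway',np.arctan2(d[1],d[0]),'corner normal',np.arctan2(e[0],-e[1]),np.linalg.norm(e))
print('tool',(I@np.append(o,1)*1e3).round(1), s['eef_rot'],s['eef_pos'])
E
```

```text
c [ 0.56288441 -0.34566162  0.09      ] r 0.019377823327071966 keyway -0.7743450593509633 corner normal 2.3774544675548306 0.01104399528505858
tool [   1.8    5.8  167.  1000. ] [-3.14099862e+00  5.45949284e-04 -1.17382022e-01] [ 0.5618889  -0.33984285  0.25705374]
```

```bash
python3 -m handwheel '[[100,[1,4.6,60],[0,0,0]],[100,[0,0,60],[0,0,0]],[100,[0,0,60],[0,0,0]],[100,[0,0,22],[0,0,0]],[0,[0,0,0],[0,0,0]],[0,[0,0,0],[0,0,0]],[0,[0,0,0],[0,0,0]],[0,[0,0,0],[0,0,0]]]' 60
python3 -m handwheel '[[0,[0,0,-30],[0,0,0]],[0,[0,0,-50],[0,0,0]],[0,[0,0,-50],[0,0,0]],[0,[0,0,0],[0,0,0]]]'
```

```text
t: 19.42
eef_pos: [0.5634, -0.3469, 0.0576]
eef_rot: [3.14, -0.003, -0.119]
ft_force: [1.3, -0.4, 3.4]
opening: 0.717
grip_force: 66.4
t: 19.92
eef_pos: [0.5646, -0.3481, 0.1914]
eef_rot: [3.135, -0.009, -0.119]
ft_force: [0.2, -0.4, -4.1]
opening: 0.713
grip_force: 67.5
```

```bash
python3 -m handwheel '[[0,[5,-51,0],[0,0,0]],[0,[5,-51,0],[0,0,0]],[0,[5,-51,0],[0,0,0]],[0,[5,-51,0],[0,0,0]],[0,[6,-51,0],[0,0,0]],[0,[6,-51,0],[0,0,-0.165]],[0,[0,0,0],[0,0,-0.165]],[0,[0,0,0],[0,0,-0.165]],[0,[0,0,0],[0,0,-0.165]],[0,[0,0,0],[0,0,0]]]'
python3 - <<'E'
from h import *
c=grab('wrist'); print(arm.sense()['eef_pos'],arm.sense()['eef_rot'])
cv2.imwrite('pics/w6.png',cv2.cvtColor(cv2.resize(c['im'][0:380,130:430],None,fx=1.5,fy=1.5,interpolation=cv2.INTER_CUBIC),cv2.COLOR_RGB2BGR))
E
```

```text
t: 21.18
eef_pos: [0.6291, -0.0457, 0.1828]
eef_rot: [-3.139, 0.003, 0.539]
ft_force: [-0.8, 0.3, -5.2]
opening: 0.715
grip_force: 68.1
[ 0.62928149 -0.04583879  0.18325155] [-3.13914953e+00  2.42989482e-03  5.37909270e-01]
```

View pics/w6.png

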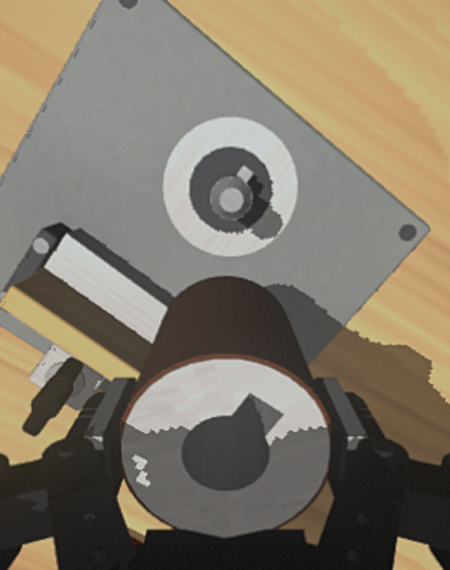

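The drum's bore is at about (226,450) in the crop with the keyway end at (266,402.5). The spindle tip is at (232,200), the white ring centre at (230.5,187), and the key top is near (245,174).

```bash
python3 - <<'E'
from h import *
s=arm.sense(); c=grab('wrist'); I=np.linalg.inv(T(s)); zt=s['eef_pos'][2]-.0576+.09
W=lambda u,v,z: pt(c,u/1.5+130-.2,v/1.5-.2,z)
tl=lambda P:(I@np.append(P,1))[:3]*1e3
# drum: bore left/right/bottom, outer left/right/top
L,Rr,B=W(182,452,zt),W(270,452,zt),W(226,491,zt); print('bore',tl(L).round(1),tl(Rr).round(1),tl(B).round(1))
L,Rr,B=W(120,452,zt),W(331,452,zt),W(226,355,zt); print('outer',tl(L).round(1),tl(Rr).round(1),tl(B).round(1))
a,b=W(248,393,zt),W(284,412,zt); e=a-b; print('kw mid',tl((a+b)/2).round(1),'normal yaw',np.arctan2(e[0],-e[1])-np.pi,np.linalg.norm(e))
print('ring',tl(W(230.5,187,.0125)).round(1),'edges',tl(W(230.5,117,.012))[0],tl(W(230.5,257,.012))[0],tl(W(163,187,.012))[1],tl(W(298,187,.012))[1])
print('flange L,R',tl(W(189,187,.018)).round(1),tl(W(273,187,.018)).round(1),'top',tl(W(231,147,.018)).round(1))
sp=W(230.5,187,.0125); print('tip',tl(W(232,200,.098)).round(1))
yaw=1.461-np.pi/2; 
for y in (yaw,): K=sp+[.0145*np.cos(y),.0145*np.sin(y),.0]; K[2]=.048; print('key_top predicted uv crop',(px(c,K)-[130,0])*1.5)
E
```

```text
bore [ -1.5 -11.  -32.4] [ -1.5  14.8 -32.4] [-15.3   1.9 -32.4]
outer [ -1.5 -29.2 -32.3] [ -1.4  32.6 -32.5] [ 29.5   1.8 -32.5]
kw mid [ 14.9  13.2 -32.5] normal yaw -6.273547295048384 0.011945087837631834
ring [ 63.9   5.4 170.6] edges 107.90640563345922 15.226400990495105 -40.8792635267804 51.60105855503561
flange L,R [ 64.1 -22.6 165.2] [ 64.1  33.9 165. ] top [ 89.3   5.5 165. ]
tip [61.7  5.1 85.1]
key_top predicted uv crop [245.45313663 169.79418116]
```

```bash
python3 - <<'E'
from h import *
from scipy.optimize import differential_evolution
s=arm.sense(); c=grab('wrist'); zt=s['eef_pos'][2]-.0576+.09; Tm=T(s)
g=cv2.cvtColor(c['im'],cv2.COLOR_RGB2GRAY).astype(np.float32)
a=np.arange(-.027,.0271,.0005); X,Y=np.meshgrid(a,a); P=np.c_[X.ravel(),Y.ravel()]; 
def samp(t):
    W=(Tm@np.c_[P+t,np.full(len(P),Tm[2,3]-zt),np.ones(len(P))].T).T; Q=(np.linalg.inv(c['X'])@W.T)[:3].T
    uv=cv2.projectPoints(Q,np.zeros(3),np.zeros(3),c['K'],np.array([c['k'],0,0,0,0],float))[0][:,0].astype(np.float32)
    return cv2.remap(g,uv[None,:,0],uv[None,:,1],cv2.INTER_LINEAR)[0]
I0=samp([-.0021,.0018]); r=np.hypot(*P.T)
print('hole med',np.median(I0[r<.01]),'core pct',np.percentile(I0[(r>.021)&(r<.026)],[5,50,95]))
th=(np.median(I0[r<.01])+np.percentile(I0[(r>.021)&(r<.026)],5))/2
def cost(p):
    D=samp(p[:2])<th; ct,st=np.cos(p[2]),np.sin(p[2]); xl=P[:,0]*ct+P[:,1]*st; yl=-P[:,0]*st+P[:,1]*ct
    h=(r<.013)|((xl>0)&(xl<.0205)&(abs(yl)<.006)); k=r<.026
    return (D!=h)[k].mean()
o=differential_evolution(cost,[(-.008,.004),(-.004,.008),(-1.6,1.6)],seed=1,popsize=15,maxiter=50)
print(th,o.x,o.fun,'world keyway',s['eef_rot'][2]-o.x[2])
E
```

```text
hole med 63.1875 core pct [ 98.10107422 102.40625    196.        ]
80.64429 [-0.00234444  0.00168822  0.59185582] 0.0272180982679392 world keyway -0.05372109128688096
```

```bash
python3 -m handwheel '[[0,[32,1.9,0],[0,0,0]],[0,[31.8,1.8,0],[0,0,0]],[0,[0,0,0],[0,0,0.056]],[0,[0,0,20],[0,0,0]],[0,[0,0,10],[0,0,0]],[0,[0,0,8],[0,0,0]],[0,[0,0,0],[0,0,0]]]'
```

```text
t: 22.2
eef_pos: [0.6862, -0.0165, 0.1461]
eef_rot: [-3.14, 0.002, 0.485]
ft_force: [0.3, 0.5, -4.5]
opening: 0.713
grip_force: 68.1
```

```bash
python3 -m handwheel '[[0,[0,0,8],[0,0,0]],[0,[0,0,8],[0,0,0]],[0,[0,0,8],[0,0,0]],[0,[0,0,8],[0,0,0]],[0,[0,0,4],[0,0,0]],[0,[0,0,0],[0,0,0]]]'; python3 -m handwheel '[[0,[0,0,4],[0,0,0]],[0,[0,0,4],[0,0,0]],[0,[0,0,0],[0,0,0]]]'
```

```text
t: 22.95
eef_pos: [0.6869, -0.0164, 0.1109]
eef_rot: [-3.141, 0.0, 0.485]
ft_force: [0.0, -0.3, -4.6]
opening: 0.718
grip_force: 68.1
t: 23.32
eef_pos: [0.6869, -0.0164, 0.1029]
eef_rot: [-3.142, 0.0, 0.485]
ft_force: [-0.1, 0.9, -5.0]
opening: 0.712
grip_force: 68.1
```

```bash
python3 -m handwheel '[[0,[0,0,5],[0,0,0]],[0,[0,0,7],[0,0,0]],[0,[0,0,7],[0,0,0]],[0,[0,0,4],[0,0,0]],[0,[0,0,0],[0,0,0]]]'; python3 -m handwheel '[[0,[0,0,2],[0,0,0]],[0,[0,0,1.5],[0,0,0]],[0,[0,0,0],[0,0,0]]]'
```

```text
t: 23.95
eef_pos: [0.6868, -0.0165, 0.0797]
eef_rot: [-3.141, 0.001, 0.485]
ft_force: [0.1, -0.5, -4.4]
opening: 0.713
grip_force: 68.1
t: 24.32
eef_pos: [0.6871, -0.0164, 0.0768]
eef_rot: [3.141, -0.0, 0.485]
ft_force: [-0.2, 0.1, -5.4]
opening: 0.712
grip_force: 68.2
```

```bash
python3 -m handwheel '[[0,[0,0,1.5],[0,0,0]],[0,[0,0,0],[0,0,0]]]'; python3 -m handwheel '[[100,[0,0,0],[0,0,0]],[100,[0,0,0],[0,0,0]],[100,[0,0,0],[0,0,0]],[100,[0,0,-40],[0,0,0]],[100,[0,0,-60],[0,0,0]],[100,[-30,0,-30],[0,0,0]],[100,[-40,0,-15],[0,0,0]],[100,[0,0,0],[0,0,0]]]'
python3 - <<'E'
from h import *
s=arm.sense(); c=grab('wrist','w7.png'); I=np.linalg.inv(T(s))
hsv=cv2.cvtColor(c['im'],cv2.COLOR_RGB2HSV)
for n in('wrist','scene'):
    cc=c if n=='wrist' else grab('scene','s7.png')
    for l in('drum','carriage','small_drum','screwdriver','sanding_block'): print(n,l,[(np.round(d['bbox']).tolist(),round(d['confidence'],2)) for d in arm.recognise(l,n)])
for z in(.108,.138):
    p=np.array([px(c,[.685+.0315*np.cos(a),-.0165+.0315*np.sin(a),z]) for a in np.arange(0,6.28,.1)]); print('expected top box z',z,p.min(0).round(),p.max(0).round())
E
```

```text
t: 24.58
eef_pos: [0.6871, -0.0164, 0.0756]
eef_rot: [3.142, -0.0, 0.485]
ft_force: [-1.5, 0.2, -2.8]
opening: 0.715
grip_force: 68.3
t: 25.58
eef_pos: [0.6247, -0.05, 0.2226]
eef_rot: [3.139, -0.003, 0.483]
ft_force: [0.8, -0.0, 0.0]
opening: 1.003
grip_force: 0.0
wrist drum [([241.0, 82.0, 75.0, 79.0], 0.79)]
wrist carriage [([148.0, 146.0, 118.0, 124.0], 0.57)]
wrist small_drum [([447.0, 139.0, 78.0, 44.0], 0.69)]
wrist screwdriver [([131.0, 291.0, 119.0, 67.0], 0.57), ([111.0, 0.0, 288.0, 286.0], 0.51)]
wrist sanding_block []
scene drum [([230.0, 224.0, 31.0, 43.0], 0.98)]
scene carriage [([411.0, 145.0, 51.0, 42.0], 0.9), ([419.0, 218.0, 56.0, 49.0], 0.7), ([236.0, 185.0, 52.0, 53.0], 0.64)]
scene small_drum [([138.0, 250.0, 21.0, 31.0], 0.86)]
scene screwdriver [([241.0, 187.0, 48.0, 52.0], 0.33)]
scene sanding_block [([359.0, 275.0, 50.0, 36.0], 0.71)]
expected top box z 0.108 [238.  81.] [313. 159.]
expected top box z 0.138 [233.  77.] [317. 166.]
```

```bash
python3 - <<'E'
from h import *
c=grab('wrist'); hsv=cv2.cvtColor(c['im'],cv2.COLOR_RGB2HSV); g=cv2.cvtColor(c['im'],cv2.COLOR_RGB2GRAY)
u=np.array([np.cos(1.461),np.sin(1.461)]); n=np.array([-u[1],u[0]]); o=np.array([.5667,.0094])-.000*u
def at(a,b,z,im): 
    q=px(c,[*(o+a*u+b*n),z]).round().astype(int); return im[q[1],q[0]] if 0<=q[1]<420 and 0<=q[0]<560 else -1
print('along fence sat',[(a,int(at(a/1e3,0,.0885,hsv[...,1]))) for a in range(-66,67,3)])
print('across fence sat',[(b,int(at(.02,b/1e3,.0885,hsv[...,1]))) for b in range(-14,15,2)])
print('shoe->stop gray at b=-25',[(a,int(at(a/1e3,-.025,.0415,g))) for a in range(40,66,2)])
K=o+.054*n
best=[]
for t in np.arange(0,np.pi,.05):
    d=np.array([np.cos(t),np.sin(t)])
    best.append((np.mean([float(g[tuple(px(c,[*(K+r*d),.0775]).round().astype(int)[::-1])]) for r in np.linspace(-.024,.024,25)]),t))
best.sort(); print('knob dir world',[(round(m),round(t,2),'cw',round((1.461-t)%np.pi,2)) for m,t in best[:5]])
E
```

```text
along fence sat [(-66, 6), (-63, 10), (-60, 10), (-57, 8), (-54, 112), (-51, 99), (-48, 99), (-45, 99), (-42, 99), (-39, 99), (-36, 98), (-33, 96), (-30, 99), (-27, 98), (-24, 100), (-21, 98), (-18, 98), (-15, 98), (-12, 98), (-9, 99), (-6, 98), (-3, 99), (0, 97), (3, 98), (6, 99), (9, 98), (12, 100), (15, 97), (18, 98), (21, 99), (24, 99), (27, 99), (30, 98), (33, 100), (36, 101), (39, 99), (42, 99), (45, 99), (48, 100), (51, 101), (54, 58), (57, 9), (60, 11), (63, 10), (66, 10)]
across fence sat [(-14, 69), (-12, 67), (-10, 75), (-8, 107), (-6, 100), (-4, 98), (-2, 101), (0, 98), (2, 96), (4, 100), (6, 91), (8, 7), (10, 13), (12, 11), (14, 11)]
shoe->stop gray at b=-25 [(40, 177), (42, 176), (44, 176), (46, 176), (48, 177), (50, 177), (52, 182), (54, 131), (56, 32), (58, 63), (60, 68), (62, 77), (64, 74)]
knob dir world [(49, np.float64(2.95), 'cw', np.float64(1.65)), (49, np.float64(2.9), 'cw', np.float64(1.7)), (50, np.float64(3.0), 'cw', np.float64(1.6)), (50, np.float64(2.85), 'cw', np.float64(1.75)), (50, np.float64(3.05), 'cw', np.float64(1.55))]
```

The fence is where it was left at the stop, within about 1 mm. The knob is at about 1.5 rad and the drum is seated, so I'm handing in.

```bash
python3 -c "
from rig import arm
print(arm.job_done())"
```

```text
the job is handed in; nothing more can be done
None
```

The job is handed in at about 26 s of the 72 s: the carriage is home against the stop, the clamp knob is turned to its stop, and the large drum is seated over the key; the arm touches nothing, and no verdict came back.

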